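# Key a timing pulley onto the bench arbor

### The job

Take the brass key out of its yellow holder and drop it into the slot of the upright arbor until it stands on the bottom of the slot and let go of it; only then pick up the toothed pulley and slide it onto the arbor with its keyway over the key, until it sits flat on the collar, and let go. The arbor is clamped with its slot somewhere in the quarter turn anticlockwise from the yellow mark on its base, so feel for the slot, and be gentle: do not press or hammer either part hard on the stand or the key, and leave the other things on the bench where they are.

Things in the scene. Friction and masses are not known exactly. Their poses are not given: they have to be found in the camera images.
- stand: Fixed: blue base plate 100 x 100 x 14 mm with an upright steel arbor on its centre: dark collar 60 mm across, its top 36 mm above the bench, then a bright shaft 30 mm across up to 68 mm, sharp end. Origin: centre of the plate's underside; z up; x points to the yellow mark on the plate. The arbor is clamped (holds 2 N m), turned 0.25 to 1.35 rad anticlockwise (from above) from the mark; not measured: look or feel.
- stand_axis (a point): Point on the arbor's axis at the end face of the shaft, 68 mm above the bench; axes as stand. The one slot faces x turned by the arbor's unknown angle: 12 mm wide, its floor 8.5 mm from the axis, open at the top and outwards along the shaft.
- stand_pocket (a point): Point on the arbor's axis at the collar's upper face, 36 mm above the bench, where the pulley sits. In the collar the slot goes on as a closed pocket, 12 mm wide, from 8.5 to 22.5 mm from the axis and 22 mm deep, down to the base plate's top (14 mm above the bench).
- holder: Fixed yellow plastic block 66 x 66 x 30 mm with a pocket 18 mm deep in the middle of its top, in which the key stands upright with little play. Origin: centre of its underside, z up.
- key: Loose brass bar 52 mm long, 11 mm along its x, 10 mm along its y, 45 g. Origin: centre of its lower end; z up its length. Begins upright in the holder, foot 12 mm and top 64 mm above the bench. Grip its y faces near the top. In the slot its x points out from the axis (either way round), centre about 15.5 mm from the axis, play 1 mm each way sideways, 1.5 mm radially.
- key_top (a point): Centre of the key's upper end, axes as key. With the key home (foot on the base plate, 14 mm above the bench) it is 66 mm above the bench, 2 mm below the shaft's end: let go with the fingertips still above the shaft, and the key drops the last 15 to 20 mm freely; the pocket keeps it upright.
- pulley: Loose toothed pulley, 0.25 to 0.5 kg, lying flat: dark rim 78 mm across, 12 mm high, above it a round aluminium boss 56 mm across up to 36 mm height (grip this from above). Origin: centre of its underside; z up. Bore 32 mm (1 mm play all round on the shaft), with a chamfer 2.5 mm wide, 4 mm high at its lower end. Home on the stand its underside is 36 mm above the bench.
- pulley_keyway (a point): Point at the keyway, on the pulley's upper face 20 mm from its axis along its x, axes as pulley. The keyway is 12.6 mm wide, goes through the whole height and reaches 23.5 mm from the axis on the +x side; a red mark is painted beside it.
- ring_stack_a: Loose stack of thin tabbed rings, 34 mm across, 27 mm high; bystander. Origin: centre of its underside.
- ring_stack_b: Loose stack of thin tabbed rings on the clipboard, 34 mm across, 36 mm high; bystander. Origin: centre of its underside.
- ring_stack_c: Loose stack of thin tabbed rings, 34 mm across, 24 mm high; bystander. Origin: centre of its underside.
- spare_gear: Loose dark steel gear ring 63 mm across, 16 mm high, without a keyway: not the pulley; bystander. Origin: centre of its underside.
- screwdriver: Loose orange-handled screwdriver lying flat, 170 mm long, 26 mm thick; bystander. Origin: middle of its length at the bench.
- spray: Loose small bottle with a red cap, 44 mm across, 110 mm high; bystander. Origin: centre of its underside.
Things that resemble listed ones, but are neither listed nor needed, are in the scene too. There is more than one size of the pulley; the one meant has the size given above.

How it is judged (in metres and radians):
On the way, in this order (a step that is already met when the one before it is completed fails the run):
1. the key stands in the arbor's slot, on its bottom and let go, while the pulley is still away from the stand (z of key in the frame of stand below 0.018 m and horizontal distance between key and stand_axis between 0.011 and 0.02 m and angle between key's own z axis and vertical below 0.12 rad and contact force between the fingers and key below 0.1 N and linear speed of key below 0.03 m/s and horizontal distance between pulley and stand_axis above 0.09 m), for 0.3 s.
2. the pulley is down on the collar, over the key (z of key in the frame of stand below 0.018 m and horizontal distance between key and stand_axis between 0.011 and 0.02 m and angle between key's own z axis and vertical below 0.12 rad and z of pulley in the frame of stand between 0.033 and 0.039 m and horizontal distance between pulley and stand_axis below 0.004 m and angle between pulley's own z axis and vertical below 0.05 rad), for 0.2 s.
At the end, for the whole second after the job is handed in: The key stands in the slot on its bottom (foot within 4 mm of the plate's top, 11 to 20 mm from the axis, within 0.12 rad of upright) and the pulley is over it, flat on the collar (underside within 3 mm of the collar's top, centred within 4 mm, tilt under 0.05 rad); both released and at rest (all of step 2 and linear speed of pulley below 0.02 m/s and linear speed of key below 0.03 m/s and contact force between the fingers and pulley below 0.1 N); the robot touches nothing.
It fails at once if the key is pressed or struck on the stand with more than 30 N (contact force between key and stand above 30 N).
It fails at once if the pulley is pressed or struck on the stand with more than 30 N (contact force between pulley and stand above 30 N).
It fails at once if the pulley is pressed or struck on the key with more than 30 N (contact force between pulley and key above 30 N).
It fails at once if a bystander is moved by more than 30 mm (distance of any of ring_stack_a, ring_stack_b, ring_stack_c, spare_gear, screwdriver, spray from where it was at the start of the episode above 0.03 m).
It also fails if it takes over 72 s, if anything falls off the work surface, if the arm or the gripper's body presses on something with over 40 N, if the wrist force passes 120 N, or if a joint passes its speed limit or range.

### The arm

A 6-joint arm with a two-finger parallel gripper is mounted at the origin on the work surface. World frame = base frame: x ahead of the robot, y to its left, z up, the work surface at z = 0. Lengths are in mm, angles in rad, forces in N, time in s.
With the tool pointing down it reaches from about 275 to 725 mm from the base axis. Payload 5.6 kg.
Tool frame: the origin (TCP) lies on the front face of the gripper's body, between the roots of the fingers; the fingertips stand 73 mm ahead of it and the grasp point (between the pads) lies 54 mm ahead of it; z points along the fingers, y is the line along which they close (so a half turn about z gives the same grasp; the last joint's range is limited). The gripper opens to 85 mm and grips with 20 to 120 N. Pads are 22 mm wide; open, the fingers measure 114 mm over their backs; the gripper's body (76 mm by 85 mm) begins 54 mm behind the grasp point. The pads swing forward as they close: fully open they stand 13 mm farther back than shut.
Start: joints at [1.507, 0.255, 0.108, 0, -1.424, -0.285], TCP at [187.946, 516.884, 303.883] pointing down, gripper open.
Joint ranges: [-2.95, 2.95], [-1.21, 1.97], [-1.09, 1.5], [-2.87, 1.71], [-2.94, -0.07], [-3.05, 3.05]. Speed limits (rad/s): [2.57, 2.57, 3.14, 3.14, 3.14, 3.14].

### API

Orientations are given as [roll, pitch, yaw] about the fixed x, y, z axes, in that order (R = Rz(yaw) Ry(pitch) Rx(roll)).
In Python, from plant import arm, viewer gives the robot as it stands.
- The arm moves only by the tool carry_out, never from a script. Its argument "moves" is a list of rows, each a list of 6 numbers: the shift along the tool's x, y, z as a fraction of full scale, then the turn, a rotation vector about the tool's x, y, z as a fraction of full scale. A call has 1 to 12 rows; each row shifts and turns the commanded pose from where the row before left it, along the tool's axes as they then stand; what a row does not reach is not made up. Full scale, the value 1, is 1 m for a shift and 5 degrees for a turn. A row lasts 1/8 s, in which the tool goes at most 62.5 mm and 10.7 degrees, less where a joint would pass 70% of its speed; a pose out of reach is approached as far as the arm can. A call with a number of a shift or a turn outside -1 to 1 is refused whole. A call with a gripper value outside its range is refused whole. "hand" is the finger opening in mm, from 0 to 85.4, set as the call begins (left out, the last holds). The fingers move at their own pace and stop on an object; "newtons" is the grip in N (left out, the last holds). Time passes only in rows, so rows that do not move let the fingers close. It gives the time, the measured TCP pose, the force, the opening and the grip force at its end, in the units of the state.
- arm.state(): the state, without advancing time (a new reading comes with each control period).
- viewer.camera(name): name is "scene" or "side" or "wrist"; returns the picture (400x640x3 uint8, red, green, blue); there is no depth.
- viewer.calibration(name): a dict with "fx", "fy", "cx", "cy" (pixels), "rvec" (rotation vector, rad) and "tvec" (3), from world to camera coordinates, as OpenCV has them; the wrist camera has in their place "T_tool_cam" (4x4, takes a point from camera to tool coordinates, whose origin is the TCP and whose axes are the flange's). Camera axes: x right, y down, z forward; pixel columns grow to the right and rows downward; lengths in mm; the calibration is good to about 2 mm. A picture is of the moment at which its call begins: read the wrist's pose just before it. calibration takes no time and is no camera call.
- arm.close_job(): hands the job in; it is judged then, once.
The state is a dict: "time_s": time; "joint_pos": joint angles; "joint_velocities": joint speeds; "effort": joint torques, N m; "ee_pos": TCP position; "orientation": TCP orientation; "contact_force": force on the tool from outside, world axes, zero at the start; "wrist_torque": the same for the moment, N m; "gripper_width": finger opening in mm; "grip_force": force on a finger pad.
Only numpy, scipy, OpenCV 4.12 (cv2) and the standard library are available. Lean on these libraries where they do the work, as an engineer would, in place of code of your own. Each camera call takes 0.05 s, during which the arm holds its last target. There are 200 camera calls.

## Working session

There is one attempt and no reset: what is moved stays moved. The work goes in short steps, Python scripts to look and compute and a tool call to move; the robot and the scene stay as the last step left them, time stands still between calls to the robot, and variables do not carry over. Pictures are saved under pics/ and viewed, at most 10 in all, crops included, and the job is handed in when it is done.

Besides the shell and the picture viewer there is one more tool, called after "Request:" by a JSON object that holds its "op" and its "data", one argument or row to a line. carry_out: Moves the arm, as the interface text tells. Its arguments: {"type":"object","properties":{"moves":{"type":"array"},"hand":{"type":"number"},"newtons":{"type":"number"}},"required":["moves"]}

```bash
mkdir -p pics; cat > h.py <<'E'
from plant import arm, viewer
import numpy as np, cv2
from scipy.spatial.transform import Rotation as R
def snap(n,f):
    im=viewer.camera(n); cv2.imwrite('pics/'+f,im[:,:,::-1]); return im
def cam(n):
    c=viewer.calibration(n)
    K=np.array([[c['fx'],0,c['cx']],[0,c['fy'],c['cy']],[0,0,1]])
    if 'rvec' in c:
        Rm=R.from_rotvec(np.ravel(c['rvec'])).as_matrix(); t=np.ravel(c['tvec'])
        return K,Rm,t
    s=arm.state(); T=np.array(c['T_tool_cam'])
    Rt=R.from_euler('xyz',s['orientation']).as_matrix()
    Rwc=Rt@T[:3,:3]; p=Rt@T[:3,3]+np.array(s['ee_pos'])
    return K,Rwc.T,-Rwc.T@p
def px2w(C,u,v,z):
    K,Rm,t=C; o=-Rm.T@t; d=Rm.T@np.linalg.inv(K)@[u,v,1]
    return o+d*(z-o[2])/d[2]
def w2px(C,p):
    K,Rm,t=C; q=K@(Rm@np.asarray(p,float)+t); return q[:2]/q[2]
E
python3 - <<'E'
from h import *
print(arm.state())
a=snap('scene','a.png'); b=snap('side','b.png'); c=snap('wrist','c.png')
for n in('scene','side','wrist'): print(n,viewer.calibration(n))
E
```

```text
{'time_s': 0.0, 'joint_pos': array([ 1.50657979e+00,  2.55720545e-01,  1.07009711e-01, -5.16116061e-04,
       -1.42388280e+00, -2.84605774e-01]), 'joint_velocities': array([-1.18231884e-03, -6.47418918e-04, -1.58814574e-03,  1.00408164e-03,
        1.73265576e-03,  5.45065705e-05]), 'effort': array([ 8.45365685e-04, -3.86637855e+01,  2.37938172e+01,  5.36503315e+00,
       -6.20811988e-03, -8.86511771e-06]), 'ee_pos': array([187.78847784, 516.56530954, 303.0053464 ]), 'orientation': array([ 3.13972432e+00, -1.47640482e-05, -3.48898306e-01]), 'contact_force': array([0.07159659, 0.27349098, 1.52824675]), 'wrist_torque': array([ 0.00345408,  0.03106695, -0.00903316]), 'grip_force': 0.0, 'gripper_width': 85.60639310944265}
scene {'fx': 405.95589102007705, 'fy': 405.95589102007705, 'cx': 326.2245525752507, 'cy': 194.53136427858044, 'rvec': array([ 1.24091032,  2.13632582, -1.08486387]), 'tvec': array([ 245.49543468, -241.4058296 , 1623.23543124])}
side {'fx': 443.55336793979586, 'fy': 443.55336793979586, 'cx': 322.63559994445603, 'cy': 194.84539063965204, 'rvec': array([ 2.45128997, -0.17099803,  0.04349831]), 'tvec': array([-548.01684923,  156.82906102, 1298.05077154])}
wrist {'fx': 281.99122870403545, 'fy': 281.99122870403545, 'cx': 317.3291526900872, 'cy': 196.87513860600555, 'T_tool_cam': array([[-5.44906918e-04, -9.63323782e-01, -2.68341191e-01,
         6.92133936e+01],
       [ 9.99999629e-01, -3.45823229e-04, -7.89170587e-04,
         5.97107522e-02],
       [ 6.67428177e-04, -2.68341522e-01,  9.63323612e-01,
        -7.05732457e+01],
       [ 0.00000000e+00,  0.00000000e+00,  0.00000000e+00,
         1.00000000e+00]])}
```

View pics/a.png

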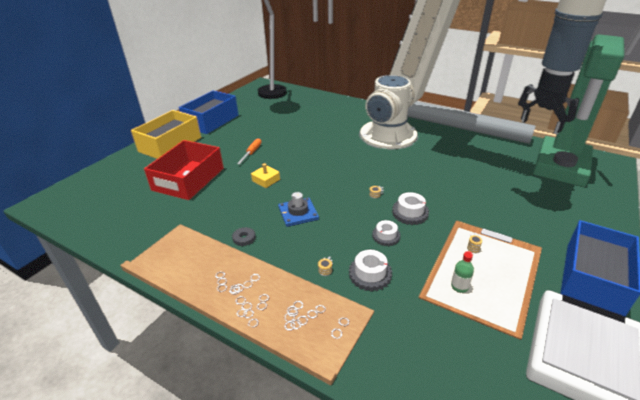

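View pics/b.png

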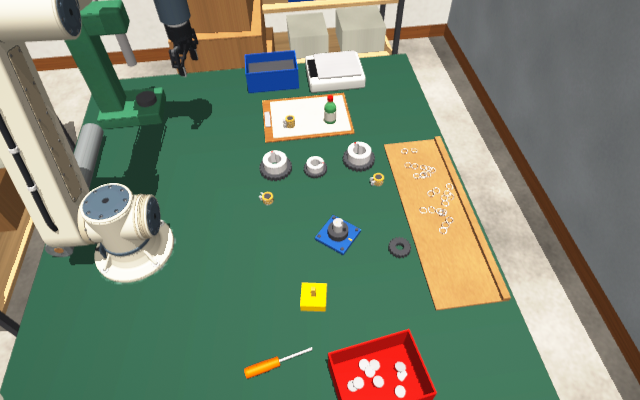

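Scene view: three pulley-like parts at (410,207), (386,231) and (371,268), with the spare gear at (243,236). The holder and key are at (265,175) and the stand at (298,208). The side view shows the same three at (275,162), (316,165) and (358,153). Next I measure their sizes.

```bash
python3 - <<'E'
from h import *
S=cam('scene');D=cam('side')
for n,u,v,u2,v2,z in [('p1',410,207,275,162,20),('p2',386,231,316,165,20),('p3',371,268,358,153,20),('holder',265,173,314,294,30),('stand',298,210,338,235,14),('key top',265,166,313,291,64),('shaft top',297,197,338,222,68)]:
    print(n,px2w(S,u,v,z).round(),px2w(D,u2,v2,z).round())
a=cv2.imread('pics/a.png');b=cv2.imread('pics/b.png')
# dark-rim extents left-right
f=lambda im,x,y,w,h,k:cv2.resize(im[y:y+h,x:x+w],None,fx=k,fy=k,interpolation=cv2.INTER_CUBIC)
A=f(a,335,180,110,115,4)
B=f(b,250,135,135,50,4)
C=f(b,290,205,80,60,4); 
out=np.zeros((590,800,3),np.uint8)
A=cv2.resize(A,(352,368)); out[:368,:352]=A
B=cv2.resize(B,(446,165)); out[:165,353:799]=B
out[170:410,360:680]=C
cv2.imwrite('pics/d.png',out)
E
```

```text
p1 [426. 252.  20.] [429. 269.  20.]
p2 [560. 233.  20.] [563. 235.  20.]
p3 [707. 255.  20.] [711. 269.  20.]
holder [ 500. -230.   30.] [ 499. -233.   30.]
stand [595. -37.  14.] [592. -47.  14.]
key top [ 506. -221.   64.] [ 496. -241.   64.]
shaft top [601. -33.  68.] [593. -39.  68.]
```

View pics/d.png

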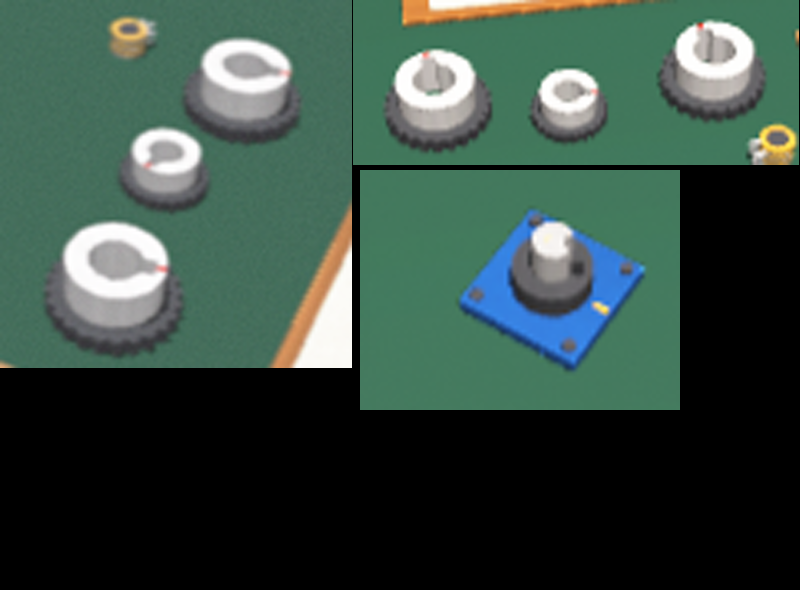

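The part at (386,231) in scene and (316,165) in side is the small one, with a rim of about 75 mm. The other two are about 100 mm. So I choose the middle one and will check it from the wrist camera on the way.

Request:
{"op": "carry_out", "data": {
  "moves": [
    [0.057,0.0213,0,0,0,0],
    [0.057,0.0213,0,0,0,0],
    [0.057,0.0213,0,0,0,0],
    [0.057,0.0213,0,0,0,0],
    [0.057,0.0213,0,0,0,0],
    [0.057,0.0213,0,0,0,0],
    [0.057,0.0213,0,0,0,0],
    [0.057,0.0213,0,0,0,0],
    [0,0,0,0,0,0],
    [0,0,0,0,0,0]
  ],
  "hand": 85
}}

```text
time_s: 1.4
ee_pos: [558.1, 200.8, 303.3]
orientation: [3.141, 0.001, -0.35]
contact_force: [-0.6, 1.0, 0.5]
gripper_width: 85.0
grip_force: 0.0
```

```bash
python3 - <<'E'
from h import *
s=arm.state();print(s['time_s'],s['ee_pos'],s['orientation'])
C=cam('wrist');snap('wrist','e.png')
print(w2px(C,(560,234,36)),w2px(C,(560,234,0)))
E
```

```text
1.4 [558.12037062 200.77031305 303.34267813] [ 3.14102231e+00  8.87024422e-04 -3.49573916e-01]
[291.45420032 184.70882173] [293.80957107 178.64804999]
```

View pics/e.png

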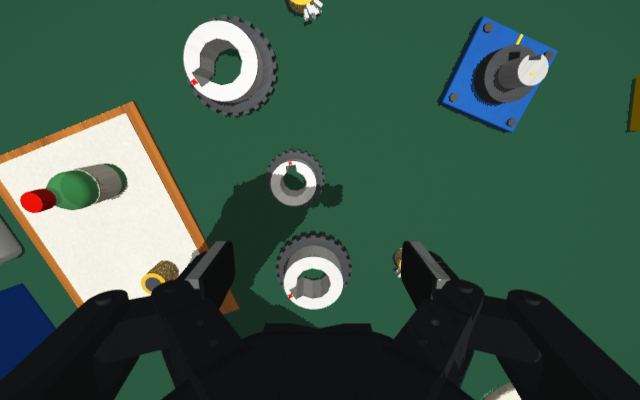

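The wrist view confirms it: the middle pulley has its rim at (297,179), about 57 px or 75–78 mm across, boss at (294,183) and red mark at (290,164). The others are clearly larger. The stand is at (500,75) with its yellow mark at (520,40). Next I move to between the stand and the holder.

Request:
{"op": "carry_out", "data": {
  "moves": [
    [0.0168,0.0527,0,0,0,0],
    [0.0168,0.0527,0,0,0,0],
    [0.0168,0.0527,0,0,0,0],
    [0.0168,0.0527,0,0,0,0],
    [0.0168,0.0527,0,0,0,0],
    [0.0168,0.0527,0,0,0,0],
    [0,0,0,0,0,0],
    [0,0,0,0,0,0]
  ]
}}

```text
time_s: 2.45
ee_pos: [544.8, -129.6, 304.1]
orientation: [-3.141, -0.0, -0.348]
contact_force: [0.8, 0.3, -0.8]
gripper_width: 84.8
grip_force: 0.0
```

```bash
python3 - <<'E'
from h import *
C=cam('wrist')
im=snap('wrist','f.png')
print(arm.state()['ee_pos'],arm.state()['orientation'])
print(w2px(C,(594,-40,68)),w2px(C,(500,-232,64)))
f=lambda u,v,k,n:cv2.resize(im[max(0,v-n):v+n,max(0,u-n):u+n],(k,k),interpolation=cv2.INTER_CUBIC)
out=np.hstack([f(*np.int32(w2px(C,(594,-42,30))),400,50),f(*np.int32(w2px(C,(500,-232,40))),400,50)])
cv2.imwrite('pics/g.png',out[:,:,::-1])
E
```

```text
[ 544.92587091 -129.22771484  304.1051126 ] [-3.14113729e+00 -3.06487722e-04 -3.46857530e-01]
[225.71965589 168.9346614 ] [416.00439141 188.32056258]
```

View pics/g.png

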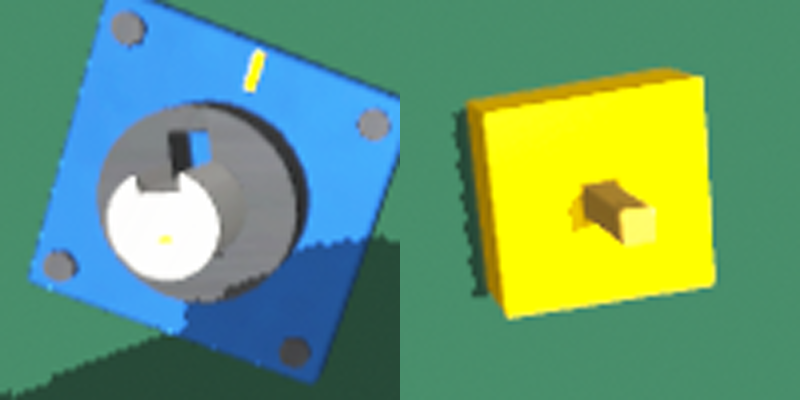

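The crops are clear. Left: shaft end centred at (163,227), slot floor near (160,190), collar pocket's outer edge near (188,130), yellow mark at (255,70). Right: key top near (639,225) and the holder's top corners. Next I convert these to world coordinates.

```bash
cat > m.py <<'E'
from h import *
C=cam('wrist')
n=50
u0,v0=np.int32(w2px(C,(594,-42,30)))-n; u1,v1=np.int32(w2px(C,(500,-232,40)))-n
P=lambda x,y,z:px2w(C,u0+x/4-.0,v0+y/4,z)
Q=lambda x,y,z:px2w(C,u1+(x-400)/4,v1+y/4,z)
ang=lambda d:np.arctan2(d[1],d[0])
sh=P(163,227,68);co=P(197,202,36);pl=np.mean([P(*q,14) for q in[(129,28),(374,124),(295,352),(61,266)]],0)
print('shaft',sh,'collar',co,'plate',pl)
mk=P(255,70,14);print('mark ang',ang(mk-pl))
fl=P(160,190,68);pk=P(188,130,36);print('slot ang',ang(fl-sh),np.hypot(*(fl-sh)[:2]),ang(pk-co),np.hypot(*(pk-co)[:2]), ang(P(208,129,36)-P(168,131,36))+np.pi/2, ang(P(182,190,68)-P(138,190,68))+np.pi/2)
h=[Q(485,112,30),Q(703,77,30),Q(715,284,30),Q(508,318,30)]
print('holder',np.mean(h,0),[np.hypot(*(h[i]-h[i-1])[:2]) for i in range(4)],[ang(h[i]-h[i-1]) for i in range(4)])
k=[Q(620,207,64),Q(656,206,64),Q(653,243,64),Q(626,245,64)]
print('key',np.mean(k,0),Q(639,225,64),[np.hypot(*(k[i]-k[i-1])[:2]) for i in range(4)],[ang(k[i]-k[i-1]) for i in range(4)])
E
python3 m.py
```

```text
shaft [593.49463922 -41.81896944  68.        ] collar [595.22450919 -43.08230356  36.        ] plate [594.00124338 -42.15440421  14.        ]
mark ang -0.7182984896705976
slot ang -0.3522700455790013 10.175314285649568 -0.29998001138660874 21.453215530701264 -0.29820163658950305 -0.3472436957601239
holder [ 497.45304887 -234.52052262   30.        ] [np.float64(67.47853802971622), np.float64(66.41145307059516), np.float64(66.64937763694685), np.float64(66.32589685322529)] [np.float64(-0.1779004916007282), np.float64(-1.756891040489634), np.float64(2.962432749031289), np.float64(1.3971932519572392)]
key [ 498.03129969 -234.25890894   64.        ] [ 498.10283046 -234.3500073    64.        ] [np.float64(11.440655528113325), np.float64(10.13797500817841), np.float64(10.812575616105955), np.float64(7.657430711576269)] [np.float64(-0.10643115023311286), np.float64(-1.8893668038643257), np.float64(2.8155556813469786), np.float64(1.3008138468597619)]
```

Request:
{"op": "carry_out", "data": {
  "moves": [
    [-0.0021,0.0287,0.032,0,0,0],
    [-0.0021,0.0287,0.032,0,0,0],
    [-0.0021,0.0287,0.032,0,0,0],
    [-0.0021,0.0287,0.032,0,0,0],
    [0,0,0,0,0,-0.96],
    [0,0,0,0,0,-0.96],
    [0,0,0,0,0,0],
    [0,0,0,0,0,0]
  ],
  "hand": 45
}}

```text
time_s: 3.5
ee_pos: [498.2, -234.8, 176.1]
orientation: [-3.142, -0.0, -0.181]
contact_force: [-0.4, 0.1, 0.5]
gripper_width: 45.0
grip_force: 0.0
```

```bash
python3 - <<'E'
from h import *
C=cam('wrist')
im=snap('wrist','i.png')
print(arm.state()['ee_pos'],arm.state()['orientation'])
u,v=np.int32(w2px(C,(498,-234,64)));print(u,v)
cv2.imwrite('pics/j.png',cv2.resize(im[v-50:v+50,u-60:u+60],(720,600),interpolation=cv2.INTER_CUBIC)[:,:,::-1])
E
```

```text
[ 498.10560478 -234.96544757  176.06352261] [-3.14150220e+00 -3.51427781e-04 -1.81262390e-01]
316 222
```

View pics/j.png

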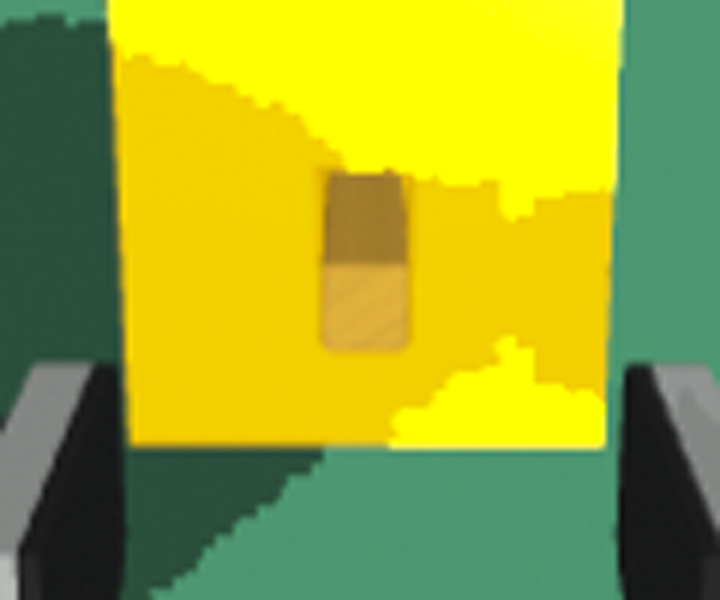

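Key top face at u 320–411 and v 264–352 in the crop, squared up with the gripper. I compute its sides at sub-pixel level.

```bash
python3 - <<'E'
from h import *
C=cam('wrist'); u0,v0=316-60,222-50
W=lambda x,y:px2w(C,u0+x/6-.5+.0,v0+y/6-.5,64)
l,r,t,b=W(320,308),W(411,308),W(365,264),W(365,352)
print('across(y)',np.linalg.norm(r-l),'along(x)',np.linalg.norm(t-b),'ctr',(l+r)/2,(t+b)/2)
im=cv2.imread('pics/i.png').astype(int)
print(im[222,305:330,0],im[222,305:330,1]);print(im[208:236,316,0],im[208:236,316,1])
E
```

```text
across(y) 10.464924020762135 along(x) 10.780386634520777 ctr [ 497.98624655 -234.40098502   64.        ] [ 497.95727463 -234.33725942   64.        ]
[ 0  0  0  0 20 57 59 59 58 58 60 60 59 59 60 59 59 58 52  0  0  0  0  0
  0] [208 208 208 204 176 166 172 173 175 176 177 178 176 174 175 174 176 177
 172 182 208 207 207 208 207]
[45 44 43 43 44 43 44 45 54 59 59 58 58 59 60 60 59 59 59 61 61 58 33  0
  0  0  0  0] [124 123 123 124 123 123 124 131 158 171 171 172 175 178 178 175 175 176
 177 178 175 168 181 200 207 208 208 208]
```

Across is 9.8 mm and along is 10.45 mm, so the key's y faces already face the fingers.

Request:
{"op": "carry_out", "data": {
  "moves": [
    [0,-0.0004,0.027,0,0,0],
    [0,0,0.027,0,0,0],
    [0,0,0,0,0,0]
  ]
}}

```text
time_s: 3.92
ee_pos: [496.7, -234.8, 120.2]
orientation: [-3.141, 0.004, -0.182]
contact_force: [0.0, -0.6, 0.5]
gripper_width: 45.5
grip_force: 0.0
```

Request:
{"op": "carry_out", "data": {
  "moves": [
    [0,0,0,0,0,0],
    [0,0,0,0,0,0],
    [0,0,0,0,0,0],
    [0,0,0,0,0,0],
    [0,0,0,0,0,0]
  ],
  "hand": 0,
  "newtons": 30
}}

```text
time_s: 4.55
ee_pos: [498.7, -235.4, 123.2]
orientation: [3.141, -0.003, -0.181]
contact_force: [0.9, 1.8, 6.4]
gripper_width: 8.4
grip_force: 33.3
```

Request:
{"op": "carry_out", "data": {
  "moves": [
    [0,0,-0.01,0,0,0],
    [0,0,-0.02,0,0,0],
    [0,0,-0.025,0,0,0],
    [0,0,-0.025,0,0,0],
    [0,0,-0.01,0,0,0],
    [0,0,0,0,0,0],
    [0,0,0,0,0,0],
    [0,0,0,0,0,0]
  ]
}}

```text
time_s: 5.55
ee_pos: [497.4, -235.2, 210.9]
orientation: [-3.141, 0.002, -0.181]
contact_force: [-0.2, -0.0, 0.2]
gripper_width: 8.9
grip_force: 32.5
```

```bash
python3 - <<'E'
from h import *
s=[arm.state() for _ in range(1)][0]
C=cam('wrist');im=snap('wrist','k.png');S=cam('side')
sd=snap('side','k2.png');T=cam('scene');sc=snap('scene','k3.png')
print(s['ee_pos'],s['orientation'],s['gripper_width'],s['grip_force'],s['contact_force'])
f=lambda im,u,v,n:cv2.resize(im[v-n:v+n,u-n:u+n],(266,266),interpolation=cv2.INTER_CUBIC)
p=(498,-235,110)
out=np.hstack([f(im,320,260,70),f(sd,*np.int32(w2px(S,p)),35),f(sc,*np.int32(w2px(T,p)),35)])
cv2.imwrite('pics/l.png',out[:,:,::-1])
E
```

```text
[ 497.43177515 -235.21664762  210.85545057] [-3.14145013e+00  1.99763504e-03 -1.81334276e-01] 8.881249387361196 32.52556085586548 [-0.22631404 -0.01509703  0.21497961]
```

View pics/l.png

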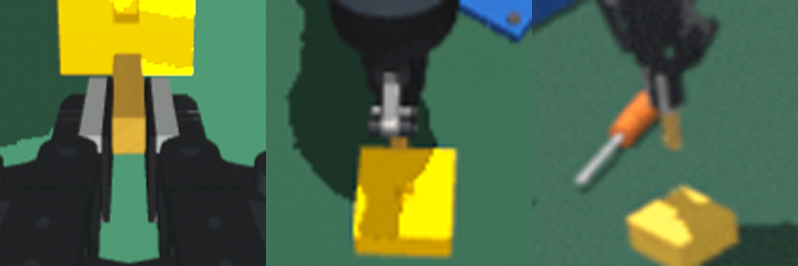

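The key hangs upright between the pads, seen in the left crop at (127,100). I carry it over the slot with yaw −0.32.

Request:
{"op": "carry_out", "data": {
  "moves": [
    [0,0,0,0,0,0.8],
    [0,0,0,0,0,0.79],
    [0.0092,-0.0427,0,0,0,0],
    [0.0092,-0.0427,0,0,0,0],
    [0.0092,-0.0427,0,0,0,0],
    [0.0092,-0.0427,0,0,0,0],
    [0.0092,-0.0427,0,0,0,0],
    [0,0,0.01,0,0,0],
    [0,0,0.01,0,0,0],
    [0,0,0,0,0,0],
    [0,0,0,0,0,0]
  ]
}}

```text
time_s: 7.08
ee_pos: [608.5, -48.0, 192.2]
orientation: [3.141, -0.0, -0.321]
contact_force: [0.7, -0.8, -0.8]
gripper_width: 8.8
grip_force: 32.5
```

```bash
python3 - <<'E'
from h import *
s=arm.state()
C=cam('wrist');im=snap('wrist','m.png')
print(s['ee_pos'],s['orientation'],s['gripper_width'],s['grip_force'])
print(w2px(C,(594,-42,68)),w2px(C,(608.7,-46.9,80)))
cv2.imwrite('pics/n.png',cv2.resize(im[150:300,220:420],(800,600),interpolation=cv2.INTER_CUBIC)[:,:,::-1])
E
```

```text
[608.47645892 -48.03262355 192.23386695] [ 3.14146027e+00 -3.70146409e-04 -3.21033294e-01] 8.811859322046313 32.528947591781616
[315.86835282 236.42634135] [315.7452883  222.65591096]
```

View pics/n.png

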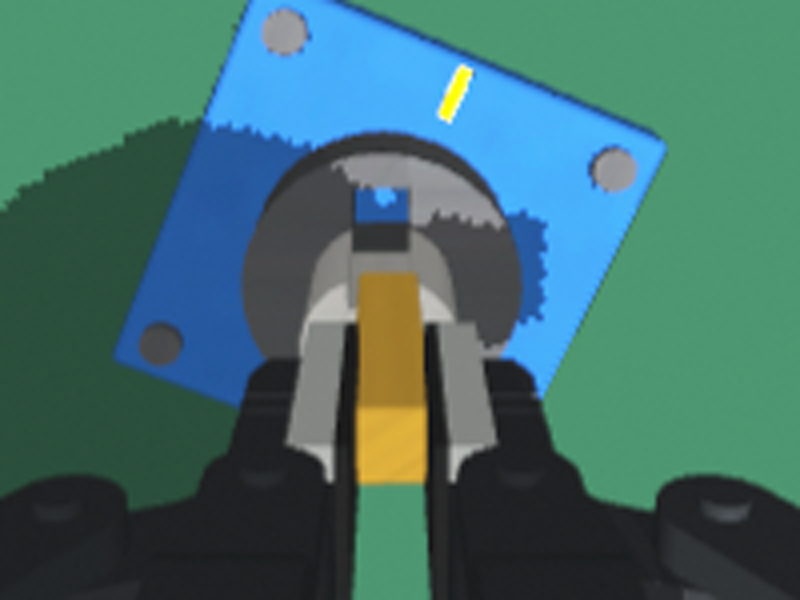

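The slot runs parallel to the key. Pocket mouth at u 355–410 and v 188; the key's lower front edge at u 361–417 and v 272; its top face at v 407–483. Next I compute the offsets.

```bash
python3 - <<'E'
from h import *
C=cam('wrist');s=arm.state();Rt=R.from_euler('xyz',s['orientation']).as_matrix()
def W(x,y,z): 
    p=px2w(C,220+x/4-.4,150+y/4-.4,z); return (Rt.T@(p-s['ee_pos'])).round(1),p.round(1)
print('pocket L,R',W(355,188,36),W(410,188,36))
print('collar L,R',W(243,280,36),W(521,280,36))
for z in(80,84): print('foot L R',z,W(361,272,z),W(417,272,z))
print('top back/front',W(392,407,135),W(392,483,135), W(357,445,135),W(427,445,135))
for q in[(285,32),(613,170),(160,344)]:print('screw',W(*q,14))
E
```

```text
pocket L,R (array([  6.2,  -7.6, 156.4]), array([617.1, -42.7,  36. ])) (array([  6.2,   3.9, 156.4]), array([613.4, -53.6,  36. ]))
collar L,R (array([-14.2, -31.7, 156.4]), array([605.3, -13.3,  36. ])) (array([-14.2,  27.7, 156.4]), array([586.6, -69.7,  36. ]))
foot L R 80 (array([  3.4,  -5.2, 112.4]), array([613.6, -44.1,  80. ])) (array([  3.4,   4.4, 112.4]), array([610.6, -53.2,  80. ]))
foot L R 84 (array([  4.9,  -5.1, 108.4]), array([615. , -44.6,  84. ])) (array([  4.9,   4.3, 108.4]), array([612. , -53.6,  84. ]))
top back/front (array([ 5.4,  0.1, 57.4]), array([613.8, -49.7, 135. ])) (array([-5.2,  0.1, 57.4]), array([603.7, -46.4, 135. ])) (array([ 0.2, -4.3, 57.4]), array([610.2, -43.9, 135. ])) (array([ 0.2,  4.5, 57.4]), array([607.4, -52.2, 135. ]))
screw (array([ 35.8, -23.5, 178.4]), array([650.2, -37. ,  14. ]))
screw (array([  4.4,  50.5, 178.4]), array([597. , -97.2,  14. ]))
screw (array([-38.4, -55.2, 178.4]), array([589.7,  16.5,  14. ]))
```

Request:
{"op": "carry_out", "data": {
  "moves": [
    [-0.0013,-0.0017,0,0,0,0],
    [0,0,0.006,0,0,0],
    [0,0,0.005,0,0,0],
    [0,0,0,0,0,0],
    [0,0,0.002,0,0,0],
    [0,0,0.002,0,0,0],
    [0,0,0.001,0,0,0],
    [0,0,0,0,0,0],
    [0,0,0,0,0,0]
  ]
}}

```text
time_s: 8.25
ee_pos: [608.0, -45.1, 175.9]
orientation: [-3.142, -0.0, -0.32]
contact_force: [-0.1, -1.1, -1.0]
gripper_width: 8.7
grip_force: 32.5
```

Request:
{"op": "carry_out", "data": {
  "moves": [
    [0,0,0.002,0,0,0],
    [0,0,0.002,0,0,0],
    [0,0,0.001,0,0,0],
    [0,0,0,0,0,0],
    [0,0,0,0,0,0]
  ]
}}

```text
time_s: 8.88
ee_pos: [608.0, -45.1, 170.8]
orientation: [-3.142, 0.0, -0.32]
contact_force: [0.2, -0.4, -1.2]
gripper_width: 8.8
grip_force: 32.5
```

Request:
{"op": "carry_out", "data": {
  "moves": [
    [0,0,0.004,0,0,0],
    [0,0,0.004,0,0,0],
    [0,0,0.004,0,0,0],
    [0,0,0.004,0,0,0],
    [0,0,0.003,0,0,0],
    [0,0,0,0,0,0],
    [0,0,0,0,0,0]
  ]
}}

```text
time_s: 9.75
ee_pos: [608.0, -45.1, 151.6]
orientation: [-3.142, 0.0, -0.32]
contact_force: [3.2, -1.2, -2.5]
gripper_width: 8.9
grip_force: 32.3
```

Request:
{"op": "carry_out", "data": {
  "moves": [
    [0,0,0.002,0,0,0],
    [0,0,0.002,0,0,0],
    [0,0,0.002,0,0,0],
    [0,0,0,0,0,0],
    [0,0,0,0,0,0]
  ]
}}

```text
time_s: 10.38
ee_pos: [608.1, -45.1, 145.8]
orientation: [-3.141, -0.0, -0.32]
contact_force: [2.7, -1.3, -1.1]
gripper_width: 9.2
grip_force: 32.6
```

Request:
{"op": "carry_out", "data": {
  "moves": [
    [0.0007,0,0,0,0,0],
    [0,0,0.001,0,0,0],
    [0,0,0.001,0,0,0],
    [0,0,0.001,0,0,0],
    [0,0,0,0,0,0],
    [0,0,0,0,0,0]
  ]
}}

```text
time_s: 11.12
ee_pos: [608.4, -45.3, 142.6]
orientation: [3.141, 0.001, -0.32]
contact_force: [0.0, -0.0, -0.4]
gripper_width: 9.0
grip_force: 32.5
```

Request:
{"op": "carry_out", "data": {
  "moves": [
    [0,0,0,0,0,0],
    [0,0,0,0,0,0],
    [0,0,0,0,0,0],
    [0,0,0,0,0,0],
    [0,0,-0.03,0,0,0],
    [0,0,-0.05,0,0,0],
    [0,0,-0.03,0,0,0],
    [0,0,0,0,0,0]
  ],
  "hand": 40
}}

```text
time_s: 12.12
ee_pos: [609.8, -45.4, 256.2]
orientation: [-3.139, -0.006, -0.32]
contact_force: [-0.7, 0.4, -0.0]
gripper_width: 40.1
grip_force: 0.0
```

```bash
python3 - <<'E'
from h import *
s=arm.state()
C=cam('wrist');im=snap('wrist','o.png')
print(s['ee_pos'],s['orientation'])
u,v=np.int32(w2px(C,(594,-42,60)));print(u,v)
cv2.imwrite('pics/p.png',cv2.resize(im[v-50:v+50,u-50:u+50],(600,600),interpolation=cv2.INTER_CUBIC)[:,:,::-1])
E
```

```text
[609.7733548  -45.35988349 256.15611296] [-3.13932189 -0.00579476 -0.31985339]
319 208
```

View pics/p.png

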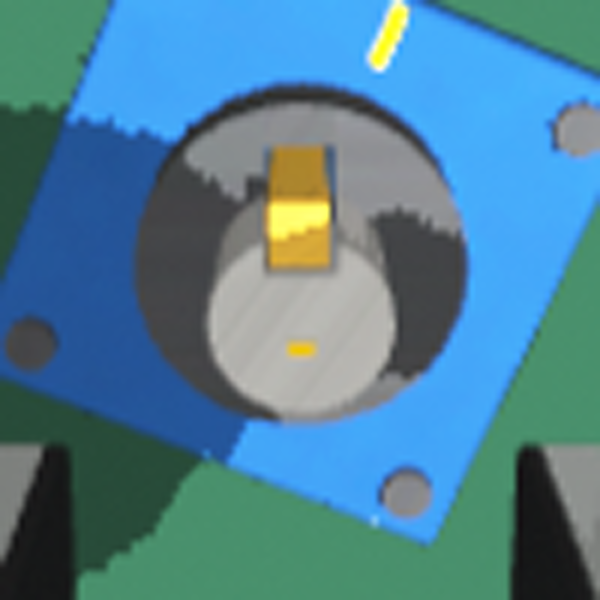

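The key stands in the slot, with its top flush just below the shaft end: shaft end centred at (302,325), key top at (300,235). Next I fix the axis and slot angle, and the pulley's rough pose from the earlier picture.

```bash
python3 - <<'E'
from h import *
C=cam('wrist');s=arm.state();print(s['ee_pos'],s['orientation'])
u0,v0=319-50,208-50
W=lambda x,y,z:px2w(C,u0+x/6-.4,v0+y/6-.4,z)
ax=(W(208,325,68)+W(396,325,68))/2; co=(W(135,262,36)+W(467,262,36))/2
kl,kr=W(266,235,66),W(332,235,66);k=(kl+kr)/2
t,b=W(299,200,66),W(299,270,66)
print('shaft',ax,'collar',co,'key',k,(t+b)/2,np.linalg.norm(kl-kr),np.linalg.norm(t-b))
print('angle',np.arctan2(*((t-b)[1::-1])),np.arctan2(*((kr-kl)[1::-1]))+np.pi/2, 'rad',np.linalg.norm(((t+b)/2-ax)[:2]))
d=((t+b)/2-ax);print(np.arctan2(d[1],d[0]))
E
```

```text
[608.94900296 -45.23627418 253.95406452] [-3.14024187e+00 -2.06425227e-03 -3.20050673e-01]
shaft [592.77059704 -41.09731649  68.        ] collar [593.84051392 -41.37628796  36.        ] key [606.55225206 -45.15818086  66.        ] [606.52094116 -45.148044    66.        ] 10.467055989161839 11.516641631134078
angle -0.31954854341695166 -0.32003839321325245 rad 14.334586031194483
-0.28648704384250184
```

Request:
{"op": "carry_out", "data": {
  "moves": [
    [0.0,-0.01,0,0,0,0],
    [-0.0229,-0.0435,0,0,0,0],
    [-0.0229,-0.0435,0,0,0,0],
    [-0.0229,-0.0435,0,0,0,0],
    [-0.0229,-0.0435,0,0,0,0],
    [-0.0229,-0.0435,0,0,0,0],
    [-0.0229,-0.0435,0,0,0,0],
    [0,0,0,0,0,0],
    [0,0,0,0,0,0],
    [0,0,0,0,0,0]
  ],
  "hand": 85
}}

```text
time_s: 13.42
ee_pos: [563.6, 254.3, 252.5]
orientation: [3.141, 0.0, -0.321]
contact_force: [-0.5, -0.5, -0.2]
gripper_width: 84.8
grip_force: 0.0
```

```bash
python3 - <<'E'
from h import *
C=cam('wrist');s=arm.state();im=snap('wrist','q.png');print(s['ee_pos'],s['orientation'])
i=im.astype(int)
white=((i.min(2)>150)).astype(np.uint8)
n,l,st,c=cv2.connectedComponentsWithStats(white)
for j in range(1,n):
    if st[j,4]>150: print('white',st[j],c[j])
red=((i[:,:,0]>150)&(i[:,:,1]<90)&(i[:,:,2]<90)).astype(np.uint8)
n,l,st,c=cv2.connectedComponentsWithStats(red)
for j in range(1,n):
    if st[j,4]>2: print('red',st[j],c[j],px2w(C,*c[j],36))
print(w2px(C,(560,234,36)))
E
```

```text
[563.56069276 254.32756707 252.51161493] [ 3.14087532e+00  4.05840179e-04 -3.21056898e-01]
white [ 219    0   91   81 3563] [266.66909907  38.3154645 ]
white [629  37  11  35 275] [635.          55.06545455]
white [    0    94   208   212 23016] [109.45755127 203.86027112]
white [312 156  24  38 448] [321.71875    174.64285714]
white [339 156  27  43 546] [355.03296703 175.31868132]
white [ 321  269   70   57 1980] [357.32121212 295.63030303]
red [228  52   6   8  26] [230.5         55.65384615] [707.69860895 291.14812781  36.        ]
red [336 158   3   2   6] [337.  158.5] [585.42193705 225.91090669  36.        ]
red [ 14 184  28  26 548] [ 27.54927007 196.73540146] [650.19971675 548.17324197  36.        ]
red [326 311   4   4  13] [327.53846154 312.84615385] [413.05099255 291.60363968  36.        ]
[336.86692829 184.0554146 ]
```

```bash
cat > pul.py <<'E'
from h import *
from scipy.optimize import least_squares
def fit(im,C,g,zt=36):
    i=im.astype(int)
    # radial search for outer boss edge: brightness drop at ~28 mm
    c=np.array(g,float)
    px=lambda x,y:np.array(w2px(C,(x,y,zt)))
    gray=i.min(2).astype(np.float32)   # min channel: boss bright, rim/bench dark
    samp=lambda r,a,c:cv2.remap(gray,*[np.float32([[q]]) for q in px(c[0]+r*np.cos(a),c[1]+r*np.sin(a))],cv2.INTER_LINEAR)[0,0]
    A=np.linspace(-np.pi,np.pi,120,endpoint=False)
    for it in range(6):
        pts=[]
        for a in A:
            rs=np.arange(24,33,.5) if it>1 else np.arange(20,37,.5)
            p=np.array([samp(r,a,c) for r in rs]); d=p[:-2]-p[2:]; k=d.argmax()
            if d[k]>25: r=rs[k+1]; pts.append([c[0]+r*np.cos(a),c[1]+r*np.sin(a)])
        pts=np.array(pts)
        c=least_squares(lambda q:np.hypot(*(pts-q).T)-28,c,loss='soft_l1').x
    res=np.hypot(*(pts-c).T)-28
    A=np.arange(-180,180,4)
    prof={r:[int(samp(r,np.radians(a),c)) for a in A] for r in(19,21,26)}
    return c,len(pts),np.median(abs(res)),A,prof
E
python3 - <<'E'
from pul import *
im=cv2.imread('pics/q.png')[:,:,::-1];C=cam('wrist')
c,n,m,A,prof=fit(im,C,(560,234))
print(c,n,m,w2px(C,(*c,36)))
print(np.c_[A,np.array(list(prof.values())).T][20:70].tolist())
u,v=np.int32(w2px(C,(*c,36)))
cv2.imwrite('pics/r.png',cv2.resize(im[v-50:v+50,u-50:u+50],(600,600),interpolation=cv2.INTER_CUBIC)[:,:,::-1]); print(u,v)
E
```

```text
[560.73512691 231.62197801] 118 0.4866388956275074 [338.78989526 182.79864931]
[[-100, 250, 250, 250], [-96, 249, 249, 250], [-92, 249, 249, 250], [-88, 249, 249, 250], [-84, 248, 248, 249], [-80, 247, 247, 248], [-76, 247, 247, 247], [-72, 248, 248, 248], [-68, 248, 248, 249], [-64, 249, 250, 249], [-60, 250, 250, 250], [-56, 250, 251, 251], [-52, 251, 251, 252], [-48, 251, 252, 252], [-44, 252, 252, 251], [-40, 251, 251, 252], [-36, 246, 251, 252], [-32, 177, 244, 252], [-28, 63, 118, 251], [-24, 26, 50, 250], [-20, 22, 23, 250], [-16, 23, 22, 104], [-12, 31, 24, 33], [-8, 42, 42, 191], [-4, 43, 43, 251], [0, 43, 44, 250], [4, 43, 163, 250], [8, 246, 249, 250], [12, 251, 251, 250], [16, 251, 251, 249], [20, 251, 251, 249], [24, 250, 250, 249], [28, 250, 250, 248], [32, 250, 250, 249], [36, 250, 250, 249], [40, 249, 249, 248], [44, 249, 249, 249], [48, 249, 249, 248], [52, 248, 249, 249], [56, 247, 248, 248], [60, 247, 248, 248], [64, 246, 247, 248], [68, 247, 246, 248], [72, 247, 245, 246], [76, 246, 245, 244], [80, 246, 245, 244], [84, 246, 246, 244], [88, 247, 246, 245], [92, 247, 247, 235], [96, 244, 231, 151]]
338 182
```

View pics/r.png

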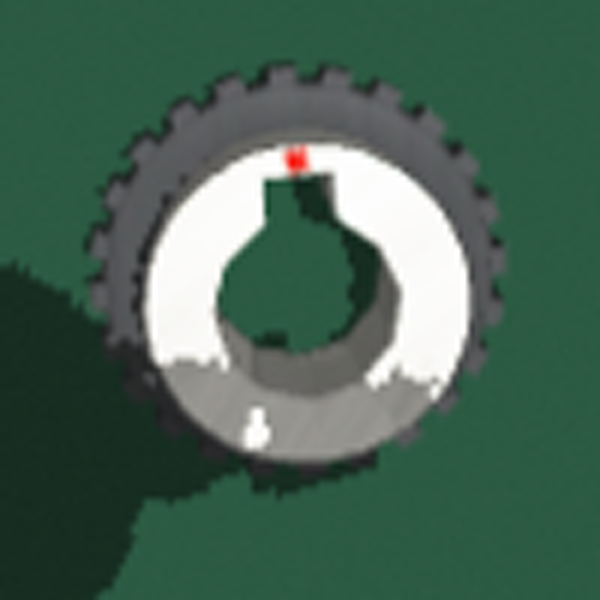

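The keyway points at about −0.21 rad, with its mouth at crop (300,180) and the red mark at (297,160). The boss is centred at world (560.7, 231.6). I turn to yaw −0.21 and come down over it.

Request:
{"op": "carry_out", "data": {
  "moves": [
    [0,0,0,0,0,-0.64],
    [0,0,0,0,0,-0.63],
    [0.0019,0.0228,0.02,0,0,0],
    [0,0,0.04,0,0,0],
    [0,0,0.04,0,0,0],
    [0,0,0.04,0,0,0],
    [0,0,0,0,0,0],
    [0,0,0,0,0,0],
    [0,0,0,0,0,0]
  ],
  "hand": 85
}}

```text
time_s: 14.6
ee_pos: [561.7, 232.9, 115.2]
orientation: [-3.139, -0.003, -0.209]
contact_force: [0.5, -0.1, -0.1]
gripper_width: 85.1
grip_force: 0.0
```

```bash
python3 - <<'E'
from pul import *
C=cam('wrist');s=arm.state();print(s['ee_pos'],s['orientation'])
im=snap('wrist','s.png')
c,n,m,A,prof=fit(im,C,(560.7,231.6))
print(c,n,m,w2px(C,(*c,36)))
for r in(19,21,26):print([(int(a),p) for a,p in zip(A,prof[r]) if -52<a<30])
E
```

```text
[561.70874484 232.88370971 115.18851571] [-3.13891224e+00 -2.95296246e-03 -2.09162873e-01]
[560.45680194 231.80216852] 120 0.010009448690640355 [319.81906482 244.70932963]
[(-48, 247), (-44, 248), (-40, 247), (-36, 246), (-32, 139), (-28, 23), (-24, 22), (-20, 23), (-16, 22), (-12, 22), (-8, 23), (-4, 22), (0, 22), (4, 30), (8, 139), (12, 143), (16, 144), (20, 144), (24, 143), (28, 143)]
[(-48, 248), (-44, 248), (-40, 246), (-36, 246), (-32, 226), (-28, 45), (-24, 23), (-20, 41), (-16, 24), (-12, 22), (-8, 22), (-4, 23), (0, 23), (4, 93), (8, 141), (12, 142), (16, 142), (20, 142), (24, 143), (28, 142)]
[(-48, 248), (-44, 247), (-40, 248), (-36, 248), (-32, 248), (-28, 248), (-24, 245), (-20, 245), (-16, 31), (-12, 19), (-8, 239), (-4, 246), (0, 245), (4, 245), (8, 200), (12, 138), (16, 137), (20, 137), (24, 137), (28, 137)]
```

Request:
{"op": "carry_out", "data": {
  "moves": [
    [-0.0005,0.0006,0.015,0,0,0],
    [0,0,0.01,0,0,0],
    [0,0,0.004,0,0,0],
    [0,0,0,0,0,0],
    [0,0,0,0,0,0]
  ]
}}

```text
time_s: 15.28
ee_pos: [560.2, 232.1, 84.2]
orientation: [-3.141, -0.0, -0.209]
contact_force: [0.6, 0.5, -0.1]
gripper_width: 85.1
grip_force: 0.0
```

Request:
{"op": "carry_out", "data": {
  "moves": [
    [0,0,0,0,0,0],
    [0,0,0,0,0,0],
    [0,0,0,0,0,0],
    [0,0,0,0,0,0],
    [0,0,0,0,0,0]
  ],
  "hand": 40,
  "newtons": 45
}}

```text
time_s: 15.9
ee_pos: [560.2, 232.0, 84.5]
orientation: [-3.141, -0.001, -0.209]
contact_force: [-1.6, -0.3, 4.9]
gripper_width: 54.5
grip_force: 48.8
```

Request:
{"op": "carry_out", "data": {
  "moves": [
    [0,0,-0.01,0,0,0],
    [0,0,-0.03,0,0,0],
    [0,0,-0.035,0,0,0],
    [0,0,-0.025,0,0,0],
    [0,0,0,0,0,0],
    [0,0,0,0,0,0],
    [0,0,0,0,0,0]
  ]
}}

```text
time_s: 16.77
ee_pos: [559.2, 231.5, 181.9]
orientation: [3.139, 0.003, -0.209]
contact_force: [0.4, -0.4, -4.3]
gripper_width: 54.4
grip_force: 49.2
```

```bash
python3 - <<'E'
from pul import *
C=cam('wrist');s=arm.state();print(s['ee_pos'],s['orientation'],s['contact_force'],s['gripper_width'])
im=snap('wrist','t.png')
z=s['ee_pos'][2]-84.5+36
c,n,m,A,prof=fit(im,C,s['ee_pos'][:2],z)
print(c,n,m,z)
for r in(19,21,26):print([(int(a),p) for a,p in zip(A,prof[r]) if -52<a<30])
E
```

```text
[559.17512344 231.51786791 181.87529802] [ 3.13921826e+00  2.80661932e-03 -2.09421842e-01] [ 0.37468306 -0.44410776 -4.3494969 ] 54.354198349295764
[558.85408135 231.35721205] 115 0.5099283908106571 133.375298022076
[(-48, 142), (-44, 143), (-40, 143), (-36, 140), (-32, 83), (-28, 43), (-24, 25), (-20, 24), (-16, 22), (-12, 22), (-8, 23), (-4, 23), (0, 23), (4, 26), (8, 139), (12, 141), (16, 141), (20, 142), (24, 141), (28, 141)]
[(-48, 239), (-44, 230), (-40, 244), (-36, 178), (-32, 141), (-28, 31), (-24, 23), (-20, 23), (-16, 22), (-12, 23), (-8, 22), (-4, 22), (0, 22), (4, 95), (8, 141), (12, 140), (16, 140), (20, 141), (24, 140), (28, 140)]
[(-48, 247), (-44, 245), (-40, 245), (-36, 246), (-32, 246), (-28, 246), (-24, 242), (-20, 244), (-16, 21), (-12, 13), (-8, 120), (-4, 139), (0, 138), (4, 137), (8, 136), (12, 136), (16, 136), (20, 135), (24, 136), (28, 136)]
```

Request:
{"op": "carry_out", "data": {
  "moves": [
    [0,0,0,0,0,0.56],
    [0,0,0,0,0,0.56],
    [0.0191,0.0417,0,0,0,0],
    [0.0191,0.0417,0,0,0,0],
    [0.0191,0.0417,0,0,0,0],
    [0.0191,0.0417,0,0,0,0],
    [0.0191,0.0417,0,0,0,0],
    [0.0191,0.0417,0,0,0,0],
    [0,0,0,0,0,0],
    [0,0,0,0,0,0],
    [0,0,0,0,0,0]
  ]
}}

```text
time_s: 18.2
ee_pos: [593.5, -40.3, 183.6]
orientation: [3.142, 0.001, -0.306]
contact_force: [-0.2, 1.1, -4.7]
gripper_width: 54.8
grip_force: 49.7
```

```bash
python3 - <<'E'
from h import *
for _ in range(2):
    s=arm.state();print(s['time_s'],s['ee_pos'],s['orientation'],s['contact_force'],s['wrist_torque']); snap('wrist','u.png')
E
```

```text
18.2 [593.52238909 -40.25789331 183.57307602] [ 3.14156025e+00  5.53606338e-04 -3.05748805e-01] [-0.20311765  1.11328172 -4.67557685] [ 0.06975967 -0.03685294 -0.02589845]
18.25 [593.58707371 -40.18325937 183.70666478] [-3.14153503e+00  2.93762020e-04 -3.05570574e-01] [-0.51547227  0.85339688 -4.49615886] [0.01621148 0.03322765 0.00307923]
```

Request:
{"op": "carry_out", "data": {
  "moves": [
    [0.0005,0.0006,0,0,0,0],
    [0,0,0.01,0,0,0],
    [0,0,0.01,0,0,0],
    [0,0,0.006,0,0,0],
    [0,0,0,0,0,0],
    [0,0,0.002,0,0,0],
    [0,0,0.002,0,0,0],
    [0,0,0.002,0,0,0],
    [0,0,0,0,0,0],
    [0,0,0,0,0,0]
  ]
}}

```text
time_s: 19.55
ee_pos: [594.0, -41.9, 152.0]
orientation: [-3.142, -0.0, -0.307]
contact_force: [1.1, 0.6, -4.4]
gripper_width: 54.4
grip_force: 49.7
```

Request:
{"op": "carry_out", "data": {
  "moves": [
    [0,0,0.001,0,0,0],
    [0,0,0.001,0,0,0],
    [0,0,0,0,0,0],
    [0,0,0,0,0,0]
  ]
}}

```text
time_s: 20.05
ee_pos: [593.9, -41.9, 149.9]
orientation: [3.142, -0.0, -0.307]
contact_force: [-1.1, 1.0, -4.3]
gripper_width: 54.7
grip_force: 49.7
```

Request:
{"op": "carry_out", "data": {
  "moves": [
    [0,-0.0004,0,0,0,0],
    [0,0,0.001,0,0,0],
    [0,0,0.001,0,0,0],
    [0,0,0,0,0,0],
    [0,0,0,0,0,0]
  ]
}}

```text
time_s: 20.68
ee_pos: [594.1, -41.5, 147.9]
orientation: [3.142, -0.0, -0.307]
contact_force: [0.2, -0.2, -4.5]
gripper_width: 54.3
grip_force: 49.7
```

Request:
{"op": "carry_out", "data": {
  "moves": [
    [0,0,0.001,0,0,0],
    [0,0,0.001,0,0,0],
    [0,0,0,0,0,0],
    [0,0,0,0,0,0]
  ]
}}

```text
time_s: 21.18
ee_pos: [594.1, -41.5, 145.9]
orientation: [3.142, -0.0, -0.307]
contact_force: [-0.2, 0.5, -4.6]
gripper_width: 54.7
grip_force: 49.7
```

Request:
{"op": "carry_out", "data": {
  "moves": [
    [0,0,0.002,0,0,0],
    [0,0,0.002,0,0,0],
    [0,0,0.002,0,0,0],
    [0,0,0.002,0,0,0],
    [0,0,0,0,0,0],
    [0,0,0,0,0,0]
  ]
}}

```text
time_s: 21.92
ee_pos: [594.1, -41.5, 138.0]
orientation: [-3.142, -0.0, -0.307]
contact_force: [-0.6, -0.4, -5.0]
gripper_width: 54.1
grip_force: 49.7
```

Request:
{"op": "carry_out", "data": {
  "moves": [
    [0,0,0.002,0,0,0],
    [0,0,0.002,0,0,0],
    [0,0,0.002,0,0,0],
    [0,0,0.002,0,0,0],
    [0,0,0,0,0,0],
    [0,0,0,0,0,0]
  ]
}}

```text
time_s: 22.68
ee_pos: [594.1, -41.5, 129.9]
orientation: [-3.142, -0.0, -0.307]
contact_force: [-0.0, -0.4, -4.6]
gripper_width: 54.7
grip_force: 49.7
```

Sliding freely; the underside is at about 45 mm and the collar at 36 mm.

Request:
{"op": "carry_out", "data": {
  "moves": [
    [0,0,0.002,0,0,0],
    [0,0,0.002,0,0,0],
    [0,0,0.002,0,0,0],
    [0,0,0.001,0,0,0],
    [0,0,0,0,0,0],
    [0,0,0,0,0,0]
  ]
}}

```text
time_s: 23.42
ee_pos: [594.1, -41.5, 123.0]
orientation: [-3.142, -0.0, -0.307]
contact_force: [0.5, -0.0, -4.5]
gripper_width: 54.6
grip_force: 49.7
```

Request:
{"op": "carry_out", "data": {
  "moves": [
    [0,0,0.0005,0,0,0],
    [0,0,0.0005,0,0,0],
    [0,0,0,0,0,0],
    [0,0,0,0,0,0]
  ]
}}

```text
time_s: 23.92
ee_pos: [594.1, -41.5, 121.9]
orientation: [3.142, 0.0, -0.307]
contact_force: [0.2, 0.8, -3.7]
gripper_width: 54.3
grip_force: 49.7
```

Request:
{"op": "carry_out", "data": {
  "moves": [
    [0,0,0.0005,0,0,0],
    [0,0,0.0005,0,0,0],
    [0,0,0,0,0,0],
    [0,0,0,0,0,0]
  ]
}}

```text
time_s: 24.42
ee_pos: [594.1, -41.5, 120.9]
orientation: [-3.142, -0.0, -0.307]
contact_force: [-1.4, 0.7, -5.7]
gripper_width: 54.8
grip_force: 49.7
```

Request:
{"op": "carry_out", "data": {
  "moves": [
    [0,0,0.0004,0,0,0],
    [0,0,0.0003,0,0,0],
    [0,0,0,0,0,0],
    [0,0,0,0,0,0]
  ]
}}

```text
time_s: 24.92
ee_pos: [594.1, -41.5, 120.6]
orientation: [-3.142, -0.0, -0.307]
contact_force: [-1.7, 1.7, -0.0]
gripper_width: 54.7
grip_force: 50.2
```

The weight has gone onto the collar at the expected height, so I release and back off.

Request:
{"op": "carry_out", "data": {
  "moves": [
    [0,0,0,0,0,0],
    [0,0,0,0,0,0],
    [0,0,0,0,0,0],
    [0,0,0,0,0,0],
    [0,0,0,0,0,0],
    [0,0,-0.03,0,0,0],
    [0,0,-0.05,0,0,0],
    [0,0,-0.05,0,0,0],
    [0,0,0,0,0,0],
    [0,0,0,0,0,0]
  ],
  "hand": 85
}}

```text
time_s: 26.18
ee_pos: [593.8, -41.4, 249.8]
orientation: [-3.141, 0.001, -0.307]
contact_force: [-0.8, 0.8, -0.6]
gripper_width: 85.0
grip_force: 0.0
```

```bash
python3 - <<'E'
from pul import *
C=cam('wrist');s=arm.state();print(s['time_s'],s['ee_pos'],s['contact_force'])
im=snap('wrist','v.png')
for z in(66,72,78):
    c,n,m,A,prof=fit(im,C,(594,-41.5),z); print(z,c,n,m)
i=im.astype(int);C2=[]
br=((i[:,:,0]>130)&(i[:,:,2]<110)&(i[:,:,1]>90)&(i[:,:,0]>i[:,:,1]+20)).astype(np.uint8)
n,l,st,c=cv2.connectedComponentsWithStats(br)
for j in range(1,n):
    if st[j,4]>10: print('brass',st[j],px2w(C,*c[j],66))
E
```

```text
26.175 [593.79949908 -41.38445359 249.79181975] [-0.77298081  0.75264515 -0.63289569]
66 [593.06688124 -41.09931819] 120 0.9978319900514911
72 [594.74106852 -41.62133067] 120 0.49119126599748597
78 [596.34685919 -42.18067248] 120 0.4892598173013738
brass [  0   0 161  62 235] [782.67043607  99.09736766  66.        ]
brass [ 88  72  30  34 294] [737.38971755 101.46802032  66.        ]
brass [85 83 11 20 30] [737.25352569 114.2333877   66.        ]
brass [312 170  11  16  44] [612.16948303 -47.84474953  66.        ]
brass [ 469  178   74   69 1201] [ 538.58069377 -191.25211009   66.        ]
brass [315 199   5   3  11] [589.38709779 -39.48606885  66.        ]
brass [507 210  13  12 124] [ 518.37469741 -212.9971779    66.        ]
brass [  0 286  40  64 673] [558.90085606 305.3605773   66.        ]
brass [  0 356   3   8  15] [519.55381524 353.45871793  66.        ]
```

```bash
python3 -c "
from plant import arm
print(arm.close_job())"
```

```text
the job is handed in; nothing more can be done
None
```

I put the key in the arbor's slot, seated the pulley over it flat on the collar, released both, and handed the job in at about 26 s; the hand-in returned no verdict.

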